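# Press the price label holder home behind the display tray's sprung lip

## Task

Take the red-topped price label holder out of the wooden card block and push it down behind the sprung metal lip on the tray of red charms, the only tray without a label: upright, midway between the pocket's end cheeks, card facing the customers across the counter from the robot, and its sticky foot fully home on the rubber strip. Press it firmly but without hammering (well under 45 N), and finish while still gripping it and pressing it home, so that the foot can stick: do not let go. Leave the other labels, the card block and the other things on the counter where they are.

Things in the scene. Friction and masses are not known exactly. Their poses are not given: they have to be found in the camera images.
- label_center (a point): centre (half-way up) of the red-topped label holder, an upright rigid white plate 84 mm wide (y), 80 mm high (z), 8 mm thick (x), about 60 g. +x points out of its printed card, z up. Foot edge 40 mm below this point, top 40 mm above. Along its top edge runs a red grip bar, 14 mm high and 12 mm thick
- label_face (a point): point on the printed front of the red-topped holder, 4 mm in front of its centre; its x points out of the card. At the start it faces roughly away from the robot
- label_red: the red-topped label holder itself; origin at the middle of its foot edge, axes as label_center. The lowest 6 mm taper from 8 to 5 mm thickness. At the start it stands in the card block, foot 12 mm above the table, sunk 20 mm into the slot
- card_block: loose wooden block of 0.35 kg, 62 (x) x 104 (y) x 32 mm high, origin under its centre; the red-topped holder stands upright in its slot, which runs along y, is 10 mm wide, 20 mm deep, and open at the top and both ends
- pocket_seat: fixed black rubber strip, a hard stop, at the bottom of the empty label pocket. Origin on its top face, where the middle of the holder's foot edge belongs, 30 mm above the table. x points away from the tray to the customers, y along the strip, z up. End cheeks at y = +-50 mm. Beside the pocket the tray wall (-x side) and the sprung lip (+x side)
- wall_top (a point): middle of the top edge of the tray wall behind the pocket, 40 mm above the strip and 12 mm to its -x side. The wall's upright face is 4 mm to the -x side of the strip's origin and 30 mm high; above it bevels back 8 mm over 10 mm. Nothing else in the tray is higher. The three trays stand side by side 125 mm apart in any order; the other two hold labels
- lip_edge (a point): middle of the upper edge of the sprung aluminium lip, 41 mm above the strip and, closed, 10 mm to its +x side: the mouth to the wall top is 22 mm wide. The lip narrows downward to its nip, 28 mm above the strip, which closed stands 5 mm from the wall; below the nip it runs down to its hinge at the strip, 9 mm from the wall
- sprung_lip (a joint): angle of that hinged, sprung lip: 0 = closed, growing as its upper edge is pushed outward (+x), at most 0.45; about 0.1 with the 8 mm holder behind it. It pinches the holder against the wall with about 6 N, so wedging the foot past the nip takes roughly 5 to 8 N and sliding on 2 to 5 N, before the strip stops it hard
- label_white: the ivory-topped label holder, already in the pocket of the tray of ivory charms; same shape as the red one; origin at the middle of its underside. Leave it in place
- label_blue: the navy-topped label holder, already in the pocket of the tray of navy charms; same shape as the red one; origin at the middle of its underside. Leave it in place
- ink_pad: flat black and vermilion ink pad tin, 62 x 96 x 22 mm, origin under its centre; a bystander
- seal_stamp: wooden seal stamp standing upright, 38 x 38 mm, 88 mm high, origin under its centre; a bystander
- stamp_books: two stacked stamp books, red on navy, 165 x 115 x 34 mm, origin under their centre; a bystander
Not all that is in view belongs to the job. Leave any turquoise look-alike of the label_red alone. What is shaped like the card_block but green is not meant.

How it is judged:
By the outcome, as a careful person would: the job done as asked, in the order asked, and still so for the second after the job is handed in, while the arm keeps its last pose, push and grip.
It also fails if it takes over 43 s, if anything falls off the work surface, if the arm or the gripper's body presses on something with over 40 N, if the wrist force passes 120 N, or if a joint passes its speed limit or range.

## Robot

A 7-joint arm with a two-finger parallel gripper is mounted at the origin on the work surface. World frame = base frame: x ahead of the robot, y to its left, z up, the work surface at z = 0. Lengths are in m, angles in degrees, forces in N, time in s.
With the tool pointing down it reaches from about 0.35 to 0.775 m from the base axis. Payload 3.1 kg.
Tool frame: the origin (TCP) lies at the very end of the fingers, on their centre line; the grasp point (between the pads) lies 19 mm behind it; z points along the fingers, y is the line along which they close (so a half turn about z gives the same grasp; the last joint's range is limited). The gripper opens to 85 mm and grips with 20 to 120 N. Pads are 22 mm wide; open, the fingers measure 114 mm over their backs; the gripper's body (76 mm by 85 mm) begins 54 mm behind the grasp point. The pads swing forward as they close: fully open they stand 13 mm farther back than shut.
Start: joints at [-77.332, 17.813, 0.802, 86.603, -0.252, 75.585, -1.558], TCP at [0.143, 0.531, 0.21] pointing down, gripper open.
Joint ranges: [-154.91, 154.91], [-16.99, 109.72], [-72.82, 74.43], [7.12, 147.25], [-82.49, 262.49], [11.32, 116.49], [-174.64, 174.64]. Speed limits (degrees/s): [159.86, 159.86, 180, 180, 180, 180, 180].

## Interface

Orientations are given as a 3x3 rotation matrix whose columns are the frame's x, y, z axes.
In Python, from cell import * gives the robot as it stands. The module is installed in compiled form; this text tells all that it offers.
- The arm moves only by the tool servo_tool, never from a script. Its argument "motion" is a list of rows, each a list of 7 numbers: the shift along the world's x, y, z in mm, then the turn, a rotation vector about the world's x, y, z in degrees, then the opening, from 0 (shut) to 1 (fully open). A call has 1 to 5 rows; each row is the pose to reach, as a shift and turn from the pose commanded when the call began; what a row does not reach only later rows make up. A row lasts 1/10 s, in which the tool goes at most 50 mm and 8.59 degrees, less where a joint would pass 70% of its speed; a pose out of reach is approached as far as the arm can. A call with a gripper value outside its range is refused whole. The fingers move at their own pace and stop on an object; "grip_force" is the grip in N (left out, the last holds). Time passes only in rows, so rows that repeat a pose let the fingers close. It gives the time, the measured TCP pose, the force, the opening and the grip force at its end, in the units of the state.
- state(): the state, without advancing time (a new reading comes with each control period).
- get_image(name): name is "scene" or "top"; returns the picture (384x512x3 uint8, red, green, blue); there is no depth.
- camera_params(name): a dict with "camera_matrix" (3x3 intrinsics, pixels), "k1" (the pictures are not rectified: a ray, as slopes to the right and down, at radius r is drawn at 1 + k1 r^2 times it, then the intrinsics apply), "R" (3x3) and "t" (3): a world point X has camera coordinates R X + t. Camera axes: x right, y down, z forward; pixel columns grow to the right and rows downward; lengths in m; the calibration is good to about 2 mm. A picture is of the moment at which its call begins. camera_params takes no time and is no camera call.
- close_job(): hands the job in; it is judged then, once.
The state is a dict: "time_s": time; "q": joint angles; "joint_vel": joint speeds; "tau": joint torques, N m; "ee_pos": TCP position; "tcp_rot": TCP orientation; "wrist_force": force on the tool from outside, world axes, zero at the start; "torque": the same for the moment, N m; "opening": finger opening in m; "grasp_force": force on a finger pad.
Only numpy, scipy, OpenCV 4.12 (cv2) and the standard library are available. Lean on these libraries where they do the work, as an engineer would, in place of code of your own. Each camera call takes 0.05 s, during which the arm holds its last target. There are 200 camera calls.

## Working session

There is one attempt and no reset: what is moved stays moved. The work goes in short steps, Python scripts to look and compute and a tool call to move; the robot and the scene stay as the last step left them, time stands still between calls to the robot, and variables do not carry over. Pictures are saved under pics/ and viewed, at most 10 in all, crops included, and the job is handed in when it is done.

Besides the shell and the picture viewer there is one more tool, called after "Request:" as a command line: name --pt "numbers of a row" for each row, then --argument value for the rest. servo_tool: Moves the arm, as the interface text tells. Its arguments: {"type":"object","properties":{"motion":{"type":"array","items":{"type":"array","items":{"type":"number"}}},"grip_force":{"type":"number"}},"required":["motion"]}

```bash
mkdir -p pics; python3 - <<'E'
from cell import *
import cv2
for n in("scene","top"):
    im=get_image(n); cv2.imwrite(f"pics/{n}0.png",cv2.cvtColor(im,cv2.COLOR_RGB2BGR))
    p=camera_params(n); print(n,p["camera_matrix"],p["k1"],p["R"],p["t"])
s=state(); print(s)
E
```

```text
scene [[360.54220755   0.         261.7334018 ]
 [  0.         360.54220755 189.6565614 ]
 [  0.           0.           1.        ]] -0.10719007019492773 [[-0.24047918  0.97047786 -0.0185063 ]
 [ 0.5280201   0.11479494 -0.8414374 ]
 [-0.81447194 -0.21211987 -0.54003761]] [ 0.09154613 -0.19626093  1.42456336]
top [[372.27454491   0.         261.85763394]
 [  0.         372.27454491 194.71363681]
 [  0.           0.           1.        ]] -0.06230841730723696 [[ 0.02122595 -0.99968124  0.01367023]
 [-0.99615795 -0.02230918 -0.0846855 ]
 [ 0.08496348 -0.01182018 -0.99631395]] [-0.00847705  0.46157366  1.18558348]
{'time_s': 0.1, 'q': array([-77.33151515,  17.85536337,   0.80197568,  86.68302447,
        -0.25116914,  75.58596622,  -1.5585535 ]), 'joint_vel': array([ 0.02899393, -0.10706715, -0.0181487 , -0.12556271,  0.06929809,
        0.0076222 ,  0.04175452]), 'tau': array([ 6.60120822e-04, -3.80858731e+01,  1.46505497e-01, -2.31239140e+01,
        1.23263238e-02,  8.24355637e-03,  1.60518442e-05]), 'ee_pos': array([0.14269786, 0.5304299 , 0.2089327 ]), 'tcp_rot': array([[-9.65684043e-01,  2.59719319e-01, -4.52372430e-04],
       [ 2.59719691e-01,  9.65681784e-01, -2.09159196e-03],
       [-1.06379024e-04, -2.13730701e-03, -9.99997710e-01]]), 'wrist_force': array([ 1.05944644,  0.10865671, -1.03033855]), 'torque': array([ 0.00828789, -0.04293227, -0.00136409]), 'grasp_force': 0.0, 'opening': 0.08523832592723084}
```

View pics/scene0.png

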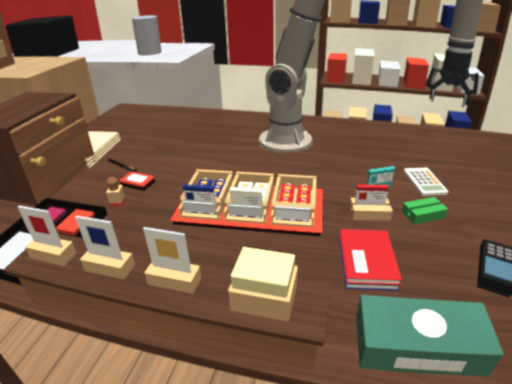

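View pics/top0.png

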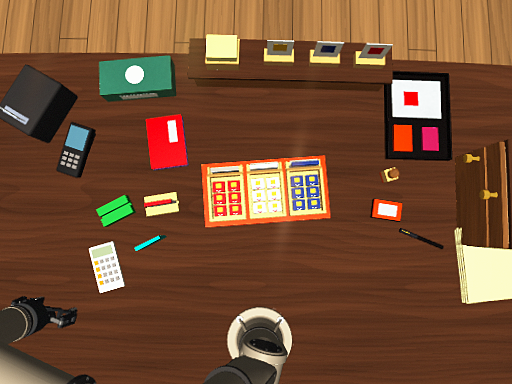

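Candidates for the red-topped holder:
- The red bar in the tan block, at scene (373,193) and top (161,204). It matches the description.
- The turquoise look-alike, at scene (381,177) and top (148,242).
- The red-pictured frames on the front shelf, at scene (42,222) and top (375,50).
- The red stamp books, at top (167,140).

The green block at top (114,210) is a decoy. The tray of red charms is at top (226,195), with its pocket at about (226,170). I'll check the choice in a close crop.

```bash
python3 - <<'E'
import cv2,numpy as np
a=cv2.imread("pics/top0.png")[150:235,90:335]; b=cv2.imread("pics/scene0.png")[160:235,170:415]
a=cv2.resize(a,(784,272),interpolation=cv2.INTER_CUBIC); b=cv2.resize(b,(784,240),interpolation=cv2.INTER_CUBIC)
cv2.imwrite("pics/crop0.png",np.vstack([a,b]))
E
```

```text
(no output)
```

View pics/crop0.png

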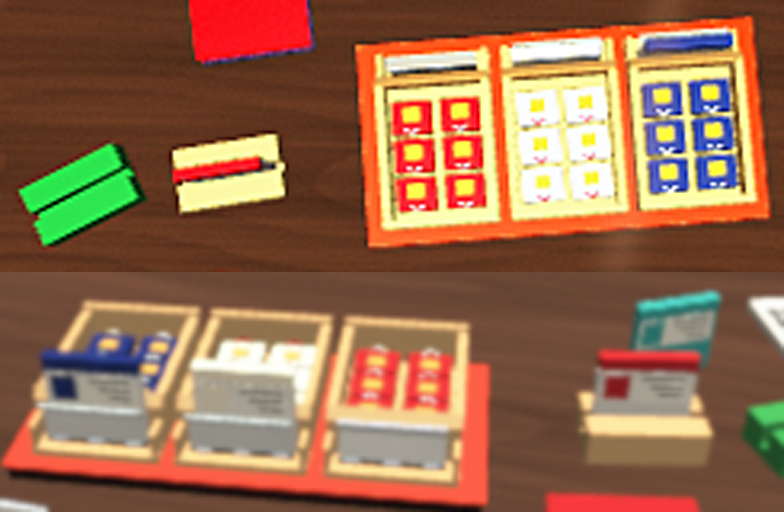

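The crop shows the tan block holding the red bar with a white card, so that is the target. The turquoise holder behind it and the green block are decoys. The left tray (+y), with red charms, has the empty pocket.

```bash
cat > h.py <<'E'
import cv2,numpy as np
from cell import camera_params
def ray(n,uv):
    p=camera_params(n);K=p["camera_matrix"];R=np.array(p["R"]);t=np.array(p["t"])
    q=cv2.undistortPoints(np.array(uv,float).reshape(-1,1,2),K,np.array([p["k1"],0,0,0,0.])).reshape(-1,2)
    d=np.c_[q,np.ones(len(q))]@R
    return -R.T@t,d
def onz(n,uv,z):
    c,d=ray(n,uv); return c+d*((z-c[2])/d[:,2])[:,None]
def proj(n,X):
    p=camera_params(n)
    u,_=cv2.projectPoints(np.array(X,float).reshape(-1,1,3),cv2.Rodrigues(np.array(p["R"]))[0],np.array(p["t"]),p["camera_matrix"],np.array([p["k1"],0,0,0,0.]))
    return u.reshape(-1,2)
def blob(m,roi):
    x0,y0,x1,y1=roi; k=np.zeros(m.shape,np.uint8);k[y0:y1,x0:x1]=m[y0:y1,x0:x1]
    c=max(cv2.findContours(k*255,cv2.RETR_EXTERNAL,cv2.CHAIN_APPROX_NONE)[0],key=cv2.contourArea)
    return c
def masks(im):
    h=cv2.cvtColor(im,cv2.COLOR_BGR2HSV).astype(int);H,S,V=h[...,0],h[...,1],h[...,2]
    return dict(red=((H<5)|(H>174))&(S>150)&(V>100),orange=(H>=4)&(H<12)&(S>150)&(V>150),navy=(H>108)&(H<130)&(S>120)&(V>60),
      tan=(H>=18)&(H<30)&(S>50)&(S<180)&(V>150),teal=(H>80)&(H<98)&(S>150)&(V>80),green=(H>50)&(H<75)&(S>150)&(V>100))
E
python3 - <<'E'
from h import *
np.set_printoptions(precision=4,suppress=True)
T=cv2.imread("pics/top0.png");S=cv2.imread("pics/scene0.png");mt=masks(T);ms=masks(S)
def rep(name,n,m,roi,z):
    c=blob(m,roi);b=cv2.boxPoints(cv2.minAreaRect(c));X=onz(n,b,z)
    e=[np.linalg.norm(X[i]-X[i-1])*1e3 for i in (1,2)]
    l=X[1]-X[0] if e[0]>e[1] else X[2]-X[1]
    a=np.degrees(np.arctan(-l[0]/l[1]))
    print(name,"area",cv2.contourArea(c),"px",b.mean(0),"ctr",X.mean(0),"sides",e,"yaw",a)
rep("bar top","top",mt["red"],(140,195,185,215),.092)
rep("bar scene","scene",ms["red"],(350,180,400,200),.085)
rep("block top","top",mt["tan"]|mt["red"],(140,188,185,220),.032)
rep("mat","top",mt["orange"]|mt["red"]|mt["tan"],(198,150,335,235),.0)
rep("navybar top","top",mt["navy"],(284,155,325,170),.11)
rep("navybar scene","scene",ms["navy"],(180,178,220,192),.103)
rep("teal top","top",mt["teal"],(130,230,170,255),.08)
rep("teal scene","scene",ms["teal"],(360,160,400,190),.085)
a=cv2.resize(T[152:182,200:330],(780,180),interpolation=cv2.INTER_CUBIC)
b=cv2.resize(S[165:235,170:330],(800,350),interpolation=cv2.INTER_CUBIC)
a=cv2.copyMakeBorder(a,0,0,0,20,0)
cv2.imwrite("pics/crop1.png",np.vstack([a,b]))
E
```

```text
bar top area 77.0 px [157.3648 202.6892] ctr [0.424  0.3196 0.092 ] sides [np.float64(83.73585213584221), np.float64(11.557948820273909)] yaw 10.762003844613368
bar scene area 131.0 px [372.0048 186.8706] ctr [0.4232 0.3198 0.085 ] sides [np.float64(27.528820515536733), np.float64(82.47886886110874)] yaw 8.287001771429585
block top area 111.0 px [161.5135 209.0811] ctr [0.4073 0.3215 0.032 ] sides [np.float64(92.76747899764818), np.float64(15.826157084394922)] yaw 10.770833164785063
mat area 7811.0 px [265.0823 190.9361] ctr [ 0.4769 -0.0097  0.    ] sides [np.float64(420.20788834950633), np.float64(212.91326504436773)] yaw 5.558141673278301
navybar top area 48.5 px [308.5206 162.7676] ctr [ 0.5541 -0.1365  0.11  ] sides [np.float64(58.33662574652999), np.float64(11.504601288993916)] yaw 5.8685043237513055
navybar scene area 124.5 px [200.  185.5] ctr [ 0.5421 -0.1271  0.103 ] sides [np.float64(87.87204944071978), np.float64(45.32503652872701)] yaw 12.077233603336664
teal top area 79.0 px [146.8 243.1] ctr [0.3006 0.35   0.08  ] sides [np.float64(83.13545209359866), np.float64(10.960755000424502)] yaw 27.926283044966397
teal scene area 52.5 px [381.45 170.15] ctr [0.3231 0.3486 0.085 ] sides [np.float64(77.3089371174319), np.float64(19.80327284830976)] yaw 27.47466289218433
```

View pics/crop1.png

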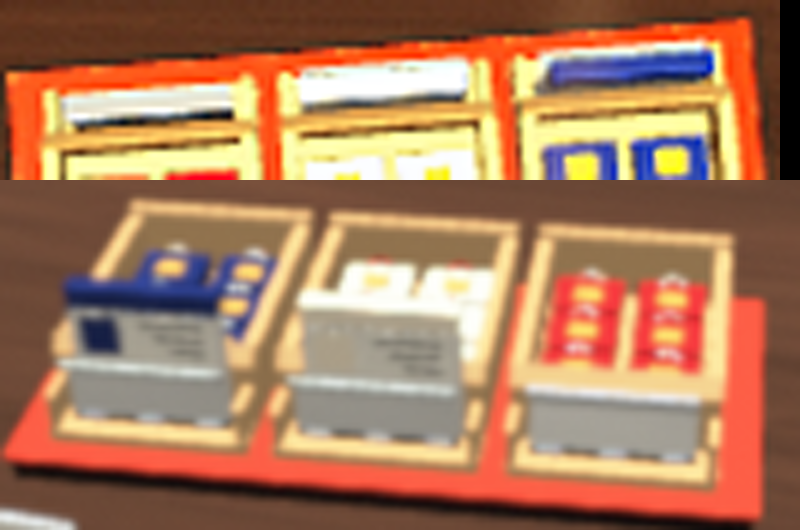

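The crop shows:
- The red tray's lip edge in the top part, from crop (62,97) to (235,85).
- The same edge in the scene part, from crop (528,392) to (700,400).
- The ivory and navy bars at their trays' lips.

I'll cast these onto their heights and compare the two views.

```bash
python3 - <<'E'
from h import *
np.set_printoptions(precision=4,suppress=True)
t=lambda x,y:(200+(x+.5)/6-.5,152+(y+.5)/6-.5)
s=lambda x,y:(170+(x+.5)/5-.5,165+(y-180+.5)/5-.5)
def r(nm,n,pts,z):
    X=onz(n,pts,z);print(nm,X.mean(0),"len",np.linalg.norm(X[-1]-X[0])*1e3,"yaw",np.degrees(np.arctan(-(X[-1]-X[0])[0]/(X[-1]-X[0])[1])))
r("lip top","top",[t(62,94),t(235,84)],.071)
r("lip scene","scene",[s(528,390),s(700,398)],.071)
r("walltop edge top","top",[t(62,124),t(235,113)],.070)
r("cheeks outer top","top",[t(44,95),t(256,82)],.065)
r("ivory bar top ctr","top",[t(300,87),t(468,77)],.11)
r("ivory bar scene topfront edge","scene",[s(300,300),s(462,310)],.11)
r("navy bar top ctr","top",[t(546,72),t(713,63)],.11)
r("navy bar scene topfront","scene",[s(66,285),s(228,297)],.11)
r("mat front scene","scene",[s(6,462),s(762,517)],.0)
r("ivory lip scene","scene",[s(285,373),s(462,385)],.071)
r("red foot scene","scene",[s(372*0+508,470),s(715,484)],.01)
E
```

```text
lip top [0.5432 0.1211 0.071 ] len 90.01690690202457 yaw 4.633524077659417
lip scene [0.5439 0.1221 0.071 ] len 87.55135855149746 yaw 7.750148308674767
walltop edge top [0.5279 0.1207 0.07  ] len 90.01144780315349 yaw 4.961547241454435
cheeks outer top [0.5444 0.1208 0.065 ] len 110.9133845107627 yaw 4.8371799155224355
ivory bar top ctr [ 0.5432 -0.0007  0.11  ] len 84.62171306251322 yaw 4.791839415232467
ivory bar scene topfront edge [0.5465 0.001  0.11  ] len 84.06597528942044 yaw 5.81079049111395
navy bar top ctr [ 0.5536 -0.1243  0.11  ] len 84.66177514118218 yaw 4.530692835804099
navy bar scene topfront [ 0.5594 -0.1223  0.11  ] len 88.35977696188597 yaw 4.589919880126009
mat front scene [ 0.5605 -0.0041  0.    ] len 415.1479613837039 yaw 6.095659791204904
ivory lip scene [ 0.5574 -0.0017  0.071 ] len 93.20552136788983 yaw 5.7859801428943625
red foot scene [0.5345 0.1208 0.01  ] len 110.32211260454885 yaw 6.142516894982296
```

Estimates, with both views agreeing to about 2 mm:
- **Holder:** bar centre at (0.4235, 0.3197), yaw about 10.5°.
- **Seat:** (0.533, 0.121), yaw about 5°.

Moving above the holder now.

Request:
servo_tool --pt "34 -25 0 0 0 -8 1" --pt "68 -50 0 0 0 -16 1" --pt "102 -76 0 0 0 -24 0.8" --pt "136 -102 0 0 0 -32 0.6" --pt "168 -127 0 0 0 -40 0.6" --grip_force 40

```text
time_s: 0.6
ee_pos: [0.3121, 0.4024, 0.2095]
tcp_rot: [[-0.568, 0.823, -0.0], [0.823, 0.568, -0.001], [-0.0, -0.001, -1.0]]
wrist_force: [1.1, 0.3, -0.4]
opening: 0.0514
grasp_force: 0.0
```

Request:
servo_tool --pt "34 -25 -10 0 0 -8 0.6" --pt "68 -50 -20 0 0 -16 0.6" --pt "95 -70 -35 0 0 -24.5 0.6" --pt "112 -83.5 -50 0 0 -24.5 0.6" --pt "112 -83.5 -50 0 0 -24.5 0.6"

```text
time_s: 1.1
ee_pos: [0.4246, 0.3154, 0.1574]
tcp_rot: [[-0.174, 0.985, -0.002], [0.985, 0.174, -0.006], [-0.006, -0.003, -1.0]]
wrist_force: [-0.8, -1.5, 1.2]
opening: 0.0513
grasp_force: 0.0
```

```bash
python3 - <<'E'
from h import *
from cell import *
s=state();print(s["time_s"],s["ee_pos"],np.degrees(np.arctan2(s["tcp_rot"][1,1],s["tcp_rot"][0,1])),s["tcp_rot"][:,2],s["opening"],s["q"])
im=cv2.cvtColor(get_image("scene"),cv2.COLOR_RGB2BGR);t=cv2.cvtColor(get_image("top"),cv2.COLOR_RGB2BGR)
a=cv2.resize(im[110:230,320:440],(400,400),interpolation=cv2.INTER_CUBIC)
b=cv2.resize(t[150:270,100:220],(400,400),interpolation=cv2.INTER_CUBIC)
cv2.imwrite("pics/c2.png",np.hstack([a,b]))
E
```

```text
1.1 [0.4245742  0.31535823 0.15737081] 10.00245108517894 [-0.00202289 -0.0059696  -0.99998014] 0.05127854467968142 [-55.18546204  18.11962959  21.26469968  95.10446649  -6.73869879
  68.36535776 -22.35752038]
```

View pics/c2.png

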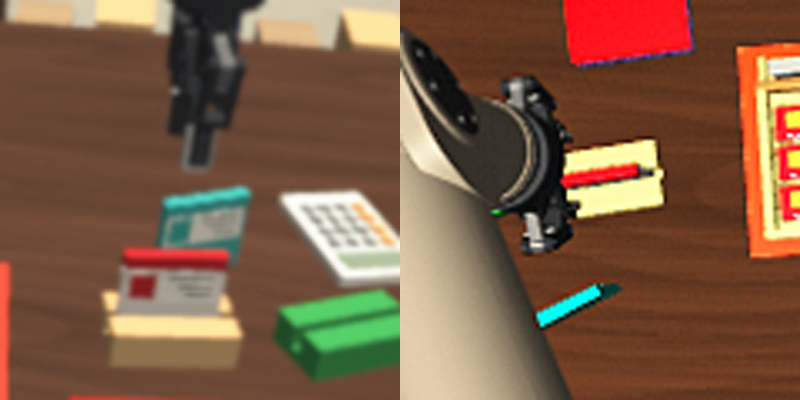

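```bash
python3 - <<'E'
from h import *
from cell import *
s=state();print(s["ee_pos"])
e=s["ee_pos"]
print(proj("scene",[e,[.4235,.3197,.092]]),proj("top",[e,e+[0,0,.08],e+[0,0,.15],[.4235,.3197,.092]]))
E
```

```text
[0.42223915 0.32045938 0.15927485]
[[376.34135767 162.53168629]
 [372.34790491 184.70305005]] [[150.80422233 201.81646161]
 [142.28637933 199.8290016 ]
 [133.63404623 197.80766973]
 [157.31462086 202.86366456]]
```

The fingertips are where projected, over the bar. Descending.

Request:
servo_tool --pt "0 -1 -30 0 0 0 0.6" --pt "0 -1 -60 0 0 0 0.6" --pt "0 -1 -80 0 0 0 0.6" --pt "0 -1 -94 0 0 0 0.6" --pt "0 -1 -94 0 0 0 0.6"

```text
time_s: 1.7
ee_pos: [0.4199, 0.3207, 0.0644]
tcp_rot: [[-0.185, 0.983, -0.004], [0.983, 0.185, -0.002], [-0.001, -0.004, -1.0]]
wrist_force: [-0.7, -1.0, 0.0]
opening: 0.0512
grasp_force: 0.0
```

Request:
servo_tool --pt "0 0 0 0 0 0 0.4" --pt "0 0 0 0 0 0 0.3" --pt "0 0 0 0 0 0 0.2" --pt "0 0 0 0 0 0 0.1" --pt "0 0 0 0 0 0 0.05"

```text
time_s: 2.2
ee_pos: [0.4236, 0.3205, 0.0671]
tcp_rot: [[-0.181, 0.983, 0.002], [0.983, 0.181, 0.002], [0.002, 0.002, -1.0]]
wrist_force: [-0.5, 0.1, 5.0]
opening: 0.0102
grasp_force: 39.2
```

Request:
servo_tool --pt "0 0 0 0 0 0 0" --pt "0 0 0 0 0 0 0" --pt "0 0 0 0 0 0 0" --grip_force 60

```text
time_s: 2.5
ee_pos: [0.4237, 0.3205, 0.0672]
tcp_rot: [[-0.181, 0.983, 0.002], [0.983, 0.181, 0.002], [0.002, 0.002, -1.0]]
wrist_force: [-1.0, -0.1, 5.3]
opening: 0.0094
grasp_force: 58.7
```

Request:
servo_tool --pt "0 0 8 0 0 0 0" --pt "0 0 16 0 0 0 0" --pt "0 0 26 0 0 0 0" --pt "0 0 45 0 0 0 0" --pt "0 0 70 0 0 0 0"

```text
time_s: 3.0
ee_pos: [0.4218, 0.3189, 0.1361]
tcp_rot: [[-0.181, 0.983, -0.002], [0.983, 0.181, -0.002], [-0.001, -0.003, -1.0]]
wrist_force: [0.1, -0.7, -0.4]
opening: 0.0088
grasp_force: 58.7
```

Request:
servo_tool --pt "0 0 20 0 0 0 0" --pt "0 0 30 0 0 0 0" --pt "0 0 30 0 0 0 0"

```text
time_s: 3.3
ee_pos: [0.4238, 0.3203, 0.1677]
tcp_rot: [[-0.181, 0.983, 0.003], [0.983, 0.181, 0.002], [0.002, 0.003, -1.0]]
wrist_force: [0.5, 0.2, -0.6]
opening: 0.0091
grasp_force: 58.7
```

```bash
python3 - <<'E'
from h import *
from cell import *
s=state();print(s["time_s"],s["ee_pos"],s["wrist_force"],s["torque"],s["opening"],s["q"])
im=cv2.cvtColor(get_image("scene"),cv2.COLOR_RGB2BGR);t=cv2.cvtColor(get_image("top"),cv2.COLOR_RGB2BGR)
cv2.imwrite("pics/s3f.png",im)
a=cv2.resize(im[120:220,320:420],(500,500),interpolation=cv2.INTER_CUBIC)
b=cv2.resize(t[170:250,120:180],(300,400),interpolation=cv2.INTER_CUBIC)
b=cv2.copyMakeBorder(b,0,100,0,0,0)
cv2.imwrite("pics/c3.png",np.hstack([a,b]))
E
```

```text
3.3 [0.42381362 0.32030032 0.1676876 ] [ 0.49809775  0.20757669 -0.62551999] [ 0.0266823   0.00665423 -0.00996903] 0.009088995953948032 [-55.46580898  17.50229548  21.14881065  94.36436765  -6.6938612
  69.17022629 -22.40419395]
```

View pics/c3.png

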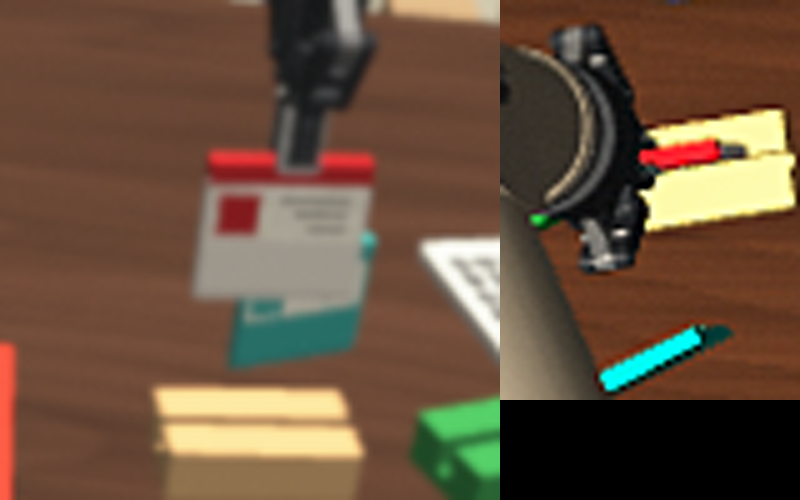

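The holder is gripped and the block stays in place. I'll measure the holder in the grip on its own vertical plane, using corners at crop (208,153), (375,155), (365,302) and (193,296).

```bash
python3 - <<'E'
from h import *
from cell import *
np.set_printoptions(precision=4,suppress=True)
s=state();e=s["ee_pos"];print(e)
yaw=np.arctan2(s["tcp_rot"][1,1],s["tcp_rot"][0,1]);n=np.array([np.cos(yaw),np.sin(yaw),0])
f=lambda x,y:(320+(x+.5)/5-.5,120+(y+.5)/5-.5)
for off,P in ((.006,[(208,153),(375,155),(374,184),(206,180)]),(.004,[(365,302),(193,296)]),(.008,[(300,170)])):
    c,d=ray("scene",[f(*p) for p in P]);X=c+d*((n@(e+off*n-c))/(d@n))[:,None]
    for p,x in zip(P,X): print(p,x,"along y",(x-e)@[-n[1],n[0],0],"z rel tcp",x[2]-e[2])
print(proj("scene",[e+.008*n]),f(300,170))
E
```

```text
[0.4223 0.3193 0.1653]
(208, 153) [0.4362 0.277  0.197 ] along y -0.04411043126799657 z rel tcp 0.031714814591041834
(375, 155) [0.4208 0.3606 0.1976] along y 0.040877007501297885 z rel tcp 0.03232390463936072
(374, 184) [0.4204 0.3629 0.1811] along y 0.0432034486846147 z rel tcp 0.01583930803813352
(206, 180) [0.4361 0.2779 0.1817] along y -0.043226028159005066 z rel tcp 0.01637359615461545
(365, 302) [0.4169 0.3706 0.1095] along y 0.05140441022874499 z rel tcp -0.05575827046455836
(193, 296) [0.4337 0.2798 0.1114] along y -0.04096137136074369 z rel tcp -0.05390313440896574
(300, 170) [0.4296 0.3241 0.1893] along y 0.0033887280057218637 z rel tcp 0.024038173247696554
[[376.8822 161.9191]] (379.6, 153.6)
```

```bash
python3 - <<'E'
from h import *
np.set_printoptions(precision=1,suppress=True)
y=np.radians(10.5);n=np.array([np.cos(y),np.sin(y),0]);l=np.array([-n[1],n[0],0]);c=np.array([.423,.3197,.112])
X=[c+o*n+s*.042*l+[0,0,z] for o,s,z in ((.006,-1,.08),(.006,1,.08),(.006,1,.066),(.006,-1,.066),(.004,1,0),(.004,-1,0),(-.006,-1,.08),(-.006,1,.08))]
print((proj("scene",X)-[320,120]+.5)*5-.5)
im=cv2.imread("pics/s3f.png");m=masks(im)["red"].astype(np.uint8)
c=blob(m,(340,145,400,160));b=cv2.boxPoints(cv2.minAreaRect(c));print((b-[320,120]+.5)*5-.5)
E
```

```text
[[211.7 162.6]
 [376.1 165.6]
 [371.5 190.1]
 [208.3 187.1]
 [349.1 298.4]
 [191.9 295.8]
 [207.6 152.1]
 [370.3 155. ]]
[[207. 152.]
 [277. 152.]
 [277. 177.]
 [207. 177.]]
```

The held holder matches the prediction to about 1 px, with foot at z≈0.112 and upright. Moving it over the pocket.

Request:
servo_tool --pt "7 -13 0 0 0 -0.5 0" --pt "20 -37 0 0 0 -1 0" --pt "36 -65 0 0 0 -2 0" --pt "52 -93 0 0 0 -3 0" --pt "68 -121 0 0 0 -4 0"

```text
time_s: 3.9
ee_pos: [0.491, 0.1957, 0.1648]
tcp_rot: [[-0.11, 0.994, -0.002], [0.994, 0.11, -0.002], [-0.002, -0.002, -1.0]]
wrist_force: [0.3, 1.1, -0.0]
opening: 0.0089
grasp_force: 58.7
```

Request:
servo_tool --pt "16 -28 0 0 0 -1 0" --pt "30 -54 0 0 0 -1.3 0" --pt "38 -70 0 0 0 -1.3 0" --pt "42 -78 0 0 0 -1.3 0" --pt "42 -78 0 0 0 -1.3 0"

```text
time_s: 4.4
ee_pos: [0.5328, 0.1181, 0.1652]
tcp_rot: [[-0.086, 0.996, -0.001], [0.996, 0.086, -0.002], [-0.001, -0.001, -1.0]]
wrist_force: [0.6, -0.5, -0.8]
opening: 0.0088
grasp_force: 58.7
```

Request:
servo_tool --pt "0 0 -8 0 0 0 0" --pt "0 0 -16 0 0 0 0" --pt "0 0 -24 0 0 0 0" --pt "0 0 -24 0 0 0 0" --pt "0 0 -24 0 0 0 0"

```text
time_s: 4.9
ee_pos: [0.5324, 0.1211, 0.1414]
tcp_rot: [[-0.091, 0.996, -0.001], [0.996, 0.091, -0.0], [-0.0, -0.001, -1.0]]
wrist_force: [0.1, -0.3, -0.1]
opening: 0.0091
grasp_force: 58.6
```

```bash
python3 - <<'E'
from h import *
from cell import *
np.set_printoptions(precision=4,suppress=True)
P=[]
for i in range(4):
    im=cv2.cvtColor(get_image("scene"),cv2.COLOR_RGB2BGR);s=state();P.append(s["ee_pos"])
t=cv2.cvtColor(get_image("top"),cv2.COLOR_RGB2BGR)
print(s["time_s"],np.array(P),s["wrist_force"],np.degrees(np.arctan2(s["tcp_rot"][1,1],s["tcp_rot"][0,1])),s["tcp_rot"][:,2],s["opening"])
cv2.imwrite("pics/s4f.png",im);cv2.imwrite("pics/t4f.png",t)
a=cv2.resize(im[160:230,250:330],(480,420),interpolation=cv2.INTER_CUBIC)
b=cv2.resize(t[140:210,195:245],(300,420),interpolation=cv2.INTER_CUBIC)
cv2.imwrite("pics/c4.png",np.hstack([a,b]))
y=np.radians(5.);n=np.array([np.cos(y),np.sin(y),0]);l=np.array([-n[1],n[0],0])
c=np.array([.533,.1215,.088])
X=[c+o*n+q*.042*l+[0,0,z] for o,q,z in ((.006,-1,.08),(.006,1,.08),(.004,1,0),(.004,-1,0),(-.006,-1,.08),(-.006,1,.08))]
k=np.array([.533,.121,.030])
X+=[k+.01*n-.045*l+[0,0,.041],k+.01*n+.045*l+[0,0,.041]]
print((proj("scene",X)-[250,160]+.5)*6-.5)
E
```

```text
5.1 [[0.5328 0.121  0.1419]
 [0.5331 0.1209 0.1422]
 [0.5332 0.1208 0.1423]
 [0.5332 0.1207 0.1423]] [-0.3541 -0.3289 -0.9457] 5.150123249420624 [ 0.001   0.0002 -1.    ] 0.008911450723172175
[[161.2845  76.8928]
 [369.8306  90.0229]
 [359.4757 251.9857]
 [161.1979 237.6945]
 [164.8265  62.3497]
 [371.0167  75.1603]
 [151.2312 277.7657]
 [362.601  293.4885]]
```

View pics/c4.png

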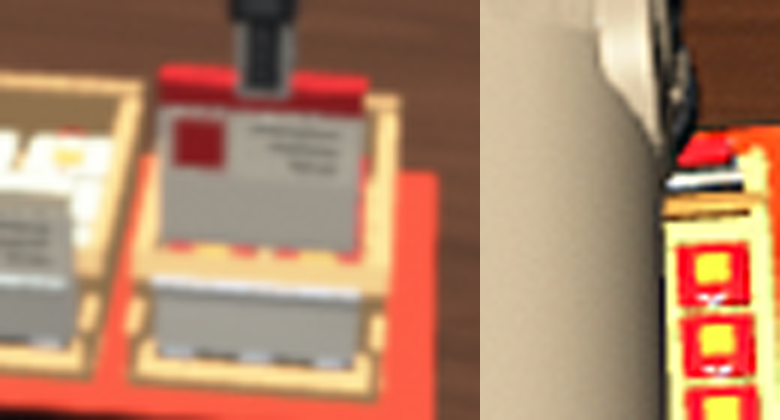

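The holder sits over the mouth, matching the prediction within about 1 px. The foot corners are at crop (162,242) and (355,252), and the lip edge runs from (152,275) to (361,292). Descending into the mouth.

Request:
servo_tool --pt "0 0 -5 0 0 0 0" --pt "0 0 -11 0 0 0 0" --pt "0 0 -17 0 0 0 0" --pt "0 0 -22 0 0 0 0" --pt "0 0 -25 0 0 0 0"

```text
time_s: 5.65
ee_pos: [0.5319, 0.1206, 0.1164]
tcp_rot: [[-0.09, 0.996, -0.002], [0.996, 0.09, -0.0], [-0.0, -0.002, -1.0]]
wrist_force: [-2.9, -0.4, 5.3]
opening: 0.0095
grasp_force: 59.5
```

Request:
servo_tool --pt "0 0 -2 0 0 0 0" --pt "0 0 -4 0 0 0 0" --pt "0 0 -6 0 0 0 0" --pt "0 0 -8 0 0 0 0" --pt "0 0 -8 0 0 0 0"

```text
time_s: 6.15
ee_pos: [0.5351, 0.121, 0.1138]
tcp_rot: [[-0.09, 0.996, 0.005], [0.996, 0.09, 0.003], [0.002, 0.006, -1.0]]
wrist_force: [-4.9, 0.5, 21.1]
opening: 0.0093
grasp_force: 62.0
```

```bash
python3 - <<'E'
from h import *
from cell import *
np.set_printoptions(precision=4,suppress=True)
im=cv2.cvtColor(get_image("scene"),cv2.COLOR_RGB2BGR)
for i in range(2):
    get_image("scene");s=state();print(s["ee_pos"],s["wrist_force"],s["torque"],s["tcp_rot"][:,2])
a=cv2.resize(im[165:225,260:330],(700,600),interpolation=cv2.INTER_CUBIC)
cv2.imwrite("pics/c5.png",a)
y=np.radians(5.);n=np.array([np.cos(y),np.sin(y),0]);l=np.array([-n[1],n[0],0])
c=np.array([.533,.1215,s["ee_pos"][2]-.054])
X=[c+o*n+q*.042*l+[0,0,z] for o,q,z in ((.006,-1,.08),(.006,1,.08),(.006,1,.066),(.006,-1,.066),(-.006,-1,.08),(-.006,1,.08))]
k=np.array([.533,.121,.030])
X+=[k+.01*n-.045*l+[0,0,.041],k+.01*n+.045*l+[0,0,.041]]
print((proj("scene",X)-[260,165]+.5)*10-.5)
E
```

```text
[0.535  0.1211 0.1138] [-5.4687 -0.9379 21.5894] [-0.1981  1.7001  0.024 ] [ 0.0052  0.0028 -1.    ]
[0.535  0.1211 0.1138] [-4.6133 -1.1738 21.6278] [-0.2718  1.6303  0.0987] [ 0.0052  0.0028 -1.    ]
[[168.7638 177.3549]
 [510.391  200.016 ]
 [507.2963 248.3013]
 [168.5725 225.2802]
 [174.5788 152.4145]
 [512.426  174.5352]
 [152.3853 413.2762]
 [504.6684 439.4808]]
```

View pics/c5.png

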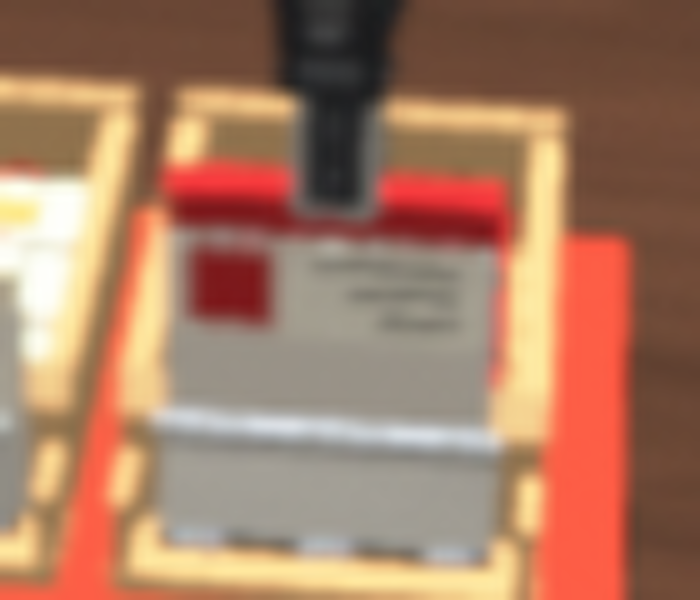

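The foot is in the mouth between lip and wall, but 21 N is more than wedging the lip should take. It is probably catching the wall's bevel. I'll lift slightly, shift 2.5 mm toward the lip, which is sprung, and retry gently.

Request:
servo_tool --pt "0 0 5 0 0 0 0" --pt "0 0 10 0 0 0 0" --pt "2.5 0 10 0 0 0 0" --pt "2.5 0 10 0 0 0 0" --pt "2.5 0 10 0 0 0 0"

```text
time_s: 6.8
ee_pos: [0.5357, 0.1208, 0.1193]
tcp_rot: [[-0.09, 0.996, 0.0], [0.996, 0.09, 0.0], [0.0, 0.0, -1.0]]
wrist_force: [-3.3, 1.0, 5.4]
opening: 0.009
grasp_force: 59.6
```

Request:
servo_tool --pt "0 0 -1.5 0 0 0 0" --pt "0 0 -3 0 0 0 0" --pt "0 0 -4.5 0 0 0 0" --pt "0 0 -6 0 0 0 0" --pt "0 0 -6 0 0 0 0"

```text
time_s: 7.3
ee_pos: [0.5359, 0.1207, 0.1146]
tcp_rot: [[-0.09, 0.996, 0.001], [0.996, 0.09, 0.001], [0.001, 0.001, -1.0]]
wrist_force: [-4.3, -0.3, 12.6]
opening: 0.0091
grasp_force: 60.5
```

Request:
servo_tool --pt "0 0 0 0 0 0 0" --pt "0 0 -1.5 0 0 0 0" --pt "0 0 -3 0 0 0 0" --pt "0 0 -3 0 0 0 0" --grip_force 110

```text
time_s: 7.7
ee_pos: [0.5383, 0.1211, 0.1145]
tcp_rot: [[-0.09, 0.996, 0.007], [0.996, 0.09, 0.002], [0.002, 0.007, -1.0]]
wrist_force: [-5.3, -1.0, 21.6]
opening: 0.0066
grasp_force: 110.3
```

```bash
python3 - <<'E'
from h import *
from cell import *
np.set_printoptions(precision=4,suppress=True)
for i in range(2):
    im=cv2.cvtColor(get_image("scene"),cv2.COLOR_RGB2BGR);s=state();print(s["ee_pos"],s["wrist_force"],s["torque"],s["tcp_rot"][:,2])
cv2.imwrite("pics/s6f.png",im)
def edge(name):
    g=cv2.GaussianBlur(cv2.imread(name),(3,3),0).astype(float)
    out=[]
    for u in (280,284,300,304,307):
        col=g[195:225,u].mean(1); v=np.argmax(col); out.append((u,195+v))   # bright lip edge
    return out
print(edge("pics/s4f.png"),edge("pics/s6f.png"))
E
```

```text
[0.5383 0.1211 0.1145] [-5.3626 -0.0172 21.4006] [-0.1143  1.6208  0.0025] [ 0.0064  0.0025 -1.    ]
[0.5383 0.1211 0.1145] [-5.3351 -0.2775 22.0085] [-0.1874  1.5582 -0.0161] [ 0.0064  0.0025 -1.    ]
[(280, np.int64(206)), (284, np.int64(206)), (300, np.int64(207)), (304, np.int64(207)), (307, np.int64(208))] [(280, np.int64(221)), (284, np.int64(221)), (300, np.int64(223)), (304, np.int64(223)), (307, np.int64(223))]
```

The stop height barely depends on x, and Fx stays negative. So the foot is riding the lip slope, too far toward the customers, and the arm yields about +2 mm in x under load. I'll back off, go to the wall side and watch the sign of Fx.

Request:
servo_tool --pt "0 0 5 0 0 0 0" --pt "0 0 12 0 0 0 0" --pt "-3 0 12 0 0 0 0" --pt "-6 0 12 0 0 0 0" --pt "-6 0 12 0 0 0 0"

```text
time_s: 8.3
ee_pos: [0.5294, 0.1207, 0.1215]
tcp_rot: [[-0.09, 0.996, 0.001], [0.996, 0.09, -0.0], [-0.0, 0.001, -1.0]]
wrist_force: [0.4, -0.5, -0.7]
opening: 0.0065
grasp_force: 108.3
```

Request:
servo_tool --pt "0 0 -2 0 0 0 0" --pt "0 0 -4 0 0 0 0" --pt "0 0 -6 0 0 0 0" --pt "0 0 -7 0 0 0 0" --pt "0 0 -7 0 0 0 0"

```text
time_s: 8.8
ee_pos: [0.529, 0.1206, 0.1147]
tcp_rot: [[-0.09, 0.996, -0.001], [0.996, 0.09, -0.0], [-0.0, -0.001, -1.0]]
wrist_force: [-1.3, -0.7, 0.3]
opening: 0.0065
grasp_force: 108.6
```

Request:
servo_tool --pt "0 0 -1 0 0 0 0" --pt "0 0 -2 0 0 0 0" --pt "0 0 -3 0 0 0 0" --pt "0 0 -3 0 0 0 0"

```text
time_s: 9.2
ee_pos: [0.5308, 0.1209, 0.1143]
tcp_rot: [[-0.09, 0.996, 0.003], [0.996, 0.09, 0.001], [0.001, 0.003, -1.0]]
wrist_force: [-3.0, -0.6, 11.2]
opening: 0.0064
grasp_force: 110.2
```

```bash
python3 - <<'E'
from h import *
from cell import *
np.set_printoptions(precision=3,suppress=True)
I=[]
for i in range(6):
    I.append(get_image("scene").astype(float));s=state()
print(s["ee_pos"],s["wrist_force"],s["torque"],s["tcp_rot"])
im=cv2.cvtColor(np.mean(I,0).astype(np.uint8),cv2.COLOR_RGB2BGR);cv2.imwrite("pics/s7f.png",im)
g0=cv2.imread("pics/s4f.png").astype(float).mean(2);g=im.astype(float).mean(2);g5=cv2.imread("pics/s6f.png").astype(float).mean(2)
for u in (278,290,305):
    print(u,"pre",g0[200:226,u].astype(int));print("mid",g5[200:226,u].astype(int));print("now",g[200:226,u].astype(int))
a=cv2.resize(im[175:225,265:325],(720,600),interpolation=cv2.INTER_CUBIC)
cv2.imwrite("pics/c7.png",a)
E
```

```text
[0.531 0.121 0.114] [-2.905 -0.451 12.072] [-0.155  0.827  0.035] [[-0.09   0.996  0.003]
 [ 0.996  0.09   0.001]
 [ 0.001  0.004 -1.   ]]
278 pre [144 163 188 197 199 211 225 191 143 141 153 158 159 157 157 156 157 165
 178 176 206 212 196 148 127 137]
mid [145 145 144 144 144 146 167 206 188 146 138 143 144 143 143 142 143 152
 168 173 207 212 196 149 127 137]
now [146 146 148 149 150 171 207 182 142 141 153 158 158 157 157 156 156 165
 177 176 206 212 196 148 126 137]
290 pre [144 146 165 189 198 200 215 231 192 140 141 153 157 158 158 157 156 157
 161 167 174 206 212 192 144 128]
mid [146 144 144 144 145 144 146 171 210 180 139 137 143 144 144 143 143 144
 150 164 173 206 212 192 144 127]
now [147 146 147 147 147 148 178 221 188 141 142 153 157 158 157 157 157 157
 161 167 173 207 211 192 144 128]
305 pre [146 148 168 188 197 200 201 211 225 184 137 140 152 154 154 155 155 156
 155 165 180 177 208 212 196 145]
mid [148 146 144 145 144 145 144 146 167 202 176 136 136 140 140 141 141 141
 141 152 169 176 208 213 195 145]
now [148 146 147 146 146 147 148 172 210 178 137 139 151 154 154 155 155 155
 155 165 180 177 208 212 195 145]
```

View pics/c7.png

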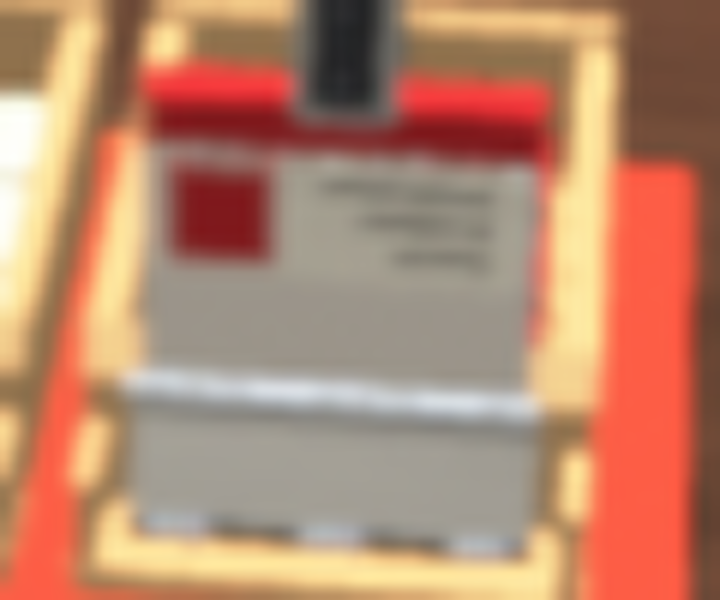

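With x=0.531 the lip is still closed and the foot is stopped. The first contacts rise with x (0.529 none, 0.5325 → 0.116, 0.5357 → 0.119), which is lip-slope contact. That puts the true seat near x≈0.5295, and the load drifts the hand +2 mm. I'll shift toward the wall to compensate.

Request:
servo_tool --pt "0 0 3 0 0 0 0" --pt "-1.5 0 5 0 0 0 0" --pt "-3 0 5 0 0 0 0" --pt "-3 0 5 0 0 0 0"

```text
time_s: 9.9
ee_pos: [0.5261, 0.1207, 0.1165]
tcp_rot: [[-0.09, 0.996, -0.0], [0.996, 0.09, -0.0], [-0.0, -0.0, -1.0]]
wrist_force: [0.3, -0.1, -0.6]
opening: 0.0062
grasp_force: 108.3
```

Request:
servo_tool --pt "0 0 -2 0 0 0 0" --pt "0 0 -3.5 0 0 0 0" --pt "0 0 -5 0 0 0 0" --pt "0 0 -6 0 0 0 0" --pt "0 0 -6 0 0 0 0"

```text
time_s: 10.4
ee_pos: [0.5279, 0.1208, 0.1126]
tcp_rot: [[-0.09, 0.996, 0.003], [0.996, 0.09, 0.001], [0.001, 0.003, -1.0]]
wrist_force: [-0.8, 0.4, 7.0]
opening: 0.0067
grasp_force: 109.7
```

Lower now, and with little side force. Continuing down with a slight −x.

Request:
servo_tool --pt "-0.5 0 -1 0 0 0 0" --pt "-1 0 -2 0 0 0 0" --pt "-1 0 -3 0 0 0 0" --pt "-1 0 -3 0 0 0 0"

```text
time_s: 10.8
ee_pos: [0.5278, 0.1209, 0.1103]
tcp_rot: [[-0.09, 0.996, 0.005], [0.996, 0.09, 0.001], [0.001, 0.005, -1.0]]
wrist_force: [-0.1, -0.2, 8.0]
opening: 0.0066
grasp_force: 110.0
```

Request:
servo_tool --pt "0 0 -2 0 0 0 0" --pt "0 0 -4 0 0 0 0" --pt "0 0 -6 0 0 0 0" --pt "0 0 -6 0 0 0 0"

```text
time_s: 11.2
ee_pos: [0.5278, 0.121, 0.1038]
tcp_rot: [[-0.09, 0.996, 0.005], [0.996, 0.09, 0.001], [0.001, 0.005, -1.0]]
wrist_force: [-0.1, 0.6, 7.1]
opening: 0.0065
grasp_force: 109.7
```

It has passed the nip and is sliding.

Request:
servo_tool --pt "0 0 -3 0 0 0 0" --pt "0 0 -6 0 0 0 0" --pt "0 0 -9 0 0 0 0" --pt "0 0 -12 0 0 0 0" --pt "0 0 -12 0 0 0 0"

```text
time_s: 11.7
ee_pos: [0.5296, 0.1213, 0.0932]
tcp_rot: [[-0.09, 0.996, 0.009], [0.996, 0.09, 0.002], [0.001, 0.009, -1.0]]
wrist_force: [0.7, 0.1, 10.7]
opening: 0.0063
grasp_force: 110.3
```

```bash
python3 - <<'E'
from h import *
from cell import *
np.set_printoptions(precision=1,suppress=True)
I=[]
for i in range(4):
    I.append(get_image("scene").astype(float));s=state()
print(s["ee_pos"]*1e3,s["wrist_force"],s["torque"])
im=cv2.cvtColor(np.mean(I,0).astype(np.uint8),cv2.COLOR_RGB2BGR);cv2.imwrite("pics/s8f.png",im)
m=masks(im)["red"].astype(np.uint8)
# end-to-end of the red bar, per row, vs lip-line ends
for v in range(188,206): 
    r=im[v,268:322].astype(int);red=(r[:,2]-r[:,1]>70)&(r[:,1]<90); w=np.where(red)[0]; print(v,(w.min()+268,w.max()+268) if len(w) else None,end="; ")
print()
y=np.radians(5.);n=np.array([np.cos(y),np.sin(y),0]);l=np.array([-n[1],n[0],0])
c=np.array([.5295,.121,s["ee_pos"][2]-.054])
print(proj("scene",[c+o*n+q*.042*l+[0,0,z] for o,q,z in ((.006,-1,.08),(.006,1,.08),(.006,-1,.066),(.006,1,.066))]))
cv2.imwrite("pics/c8.png",cv2.resize(im[180:228,265:325],(750,600),interpolation=cv2.INTER_CUBIC))
E
```

```text
[529.6 121.3  93.2] [0.9 0.5 9.9] [ 0.  -0.2  0.1]
188 (np.int64(278), np.int64(321)); 189 (np.int64(278), np.int64(321)); 190 (np.int64(278), np.int64(309)); 191 (np.int64(278), np.int64(309)); 192 (np.int64(278), np.int64(309)); 193 (np.int64(287), np.int64(309)); 194 (np.int64(300), np.int64(309)); 195 (np.int64(309), np.int64(309)); 196 (np.int64(280), np.int64(285)); 197 (np.int64(280), np.int64(286)); 198 (np.int64(280), np.int64(286)); 199 (np.int64(280), np.int64(321)); 200 (np.int64(280), np.int64(321)); 201 (np.int64(280), np.int64(321)); 202 (np.int64(281), np.int64(321)); 203 (np.int64(321), np.int64(321)); 204 (np.int64(321), np.int64(321)); 205 (np.int64(321), np.int64(321)); 
[[276.5 188.6]
 [310.1 190.9]
 [276.5 193.2]
 [309.8 195.6]]
```

View pics/c8.png

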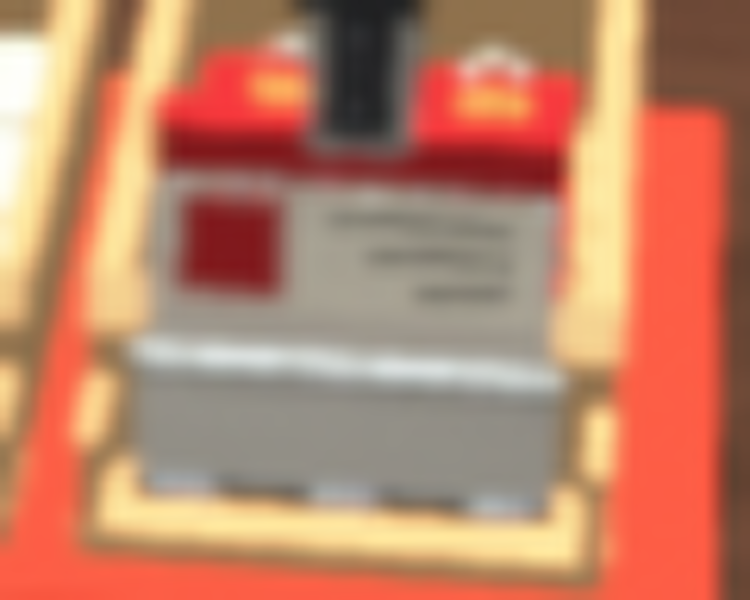

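The holder is in the pocket and centred to about 1 mm: plate edges at crop 150 and 548 against lip ends at 132 and 560. Its card faces the customers. About 8 mm is left, so I'll go slowly.

Request:
servo_tool --pt "0 0 -1.5 0 0.1 0 0" --pt "0 0 -3 0 0.2 0 0" --pt "0 0 -4.5 0 0.3 0 0" --pt "0 0 -6 0 0.4 0 0" --pt "0 0 -7 0 0.4 0 0"

```text
time_s: 12.4
ee_pos: [0.5302, 0.1213, 0.0869]
tcp_rot: [[-0.09, 0.996, 0.003], [0.996, 0.09, 0.003], [0.002, 0.003, -1.0]]
wrist_force: [0.6, 0.7, 13.9]
opening: 0.0065
grasp_force: 110.9
```

Request:
servo_tool --pt "0 0 -0.7 0 0 0 0" --pt "0 0 -1.4 0 0 0 0" --pt "0 0 -2 0 0 0 0" --pt "0 0 -2 0 0 0 0"

```text
time_s: 12.8
ee_pos: [0.5303, 0.1213, 0.0853]
tcp_rot: [[-0.09, 0.996, 0.003], [0.996, 0.09, 0.003], [0.002, 0.004, -1.0]]
wrist_force: [0.0, -0.1, 16.2]
opening: 0.0064
grasp_force: 111.1
```

Request:
servo_tool --pt "0 0 -0.7 0 0 0 0" --pt "0 0 -1.4 0 0 0 0" --pt "0 0 -2 0 0 0 0" --pt "0 0 -2 0 0 0 0"

```text
time_s: 13.2
ee_pos: [0.5305, 0.1213, 0.0852]
tcp_rot: [[-0.09, 0.996, 0.004], [0.996, 0.09, 0.004], [0.003, 0.004, -1.0]]
wrist_force: [-3.1, -1.4, 24.9]
opening: 0.0066
grasp_force: 112.7
```

It hit the hard stop at TCP z=0.0852, the predicted seated height, at 25 N. I'll hold to let the foot stick and check that the bystanders and the block haven't moved.

Request:
servo_tool --pt "0 0 0 0 0 0 0" --pt "0 0 0 0 0 0 0" --pt "0 0 0 0 0 0 0" --pt "0 0 0 0 0 0 0" --pt "0 0 0 0 0 0 0"

```text
time_s: 13.7
ee_pos: [0.5305, 0.1212, 0.0852]
tcp_rot: [[-0.09, 0.996, 0.004], [0.996, 0.09, 0.004], [0.003, 0.004, -1.0]]
wrist_force: [-2.4, -0.4, 25.1]
opening: 0.0064
grasp_force: 112.7
```

```bash
python3 - <<'E'
from h import *
from cell import *
np.set_printoptions(precision=1,suppress=True)
im=cv2.cvtColor(get_image("scene"),cv2.COLOR_RGB2BGR);cv2.imwrite("pics/s9f.png",im)
o=cv2.imread("pics/scene0.png");d=(cv2.absdiff(im,o).max(2)>40).astype(np.uint8)
n,_,st,c=cv2.connectedComponentsWithStats(d);print([list(map(int,x)) for x in st[1:] if x[4]>6])
r=[]
for v in range(188,212):
    row=im[v,268:316].astype(int);w=np.where((row[:,2]-row[:,1]>70)&(row[:,1]<60)&(row[:,2]<190))[0]
    if len(w): r.append((v,int(w.min()+268),int(w.max()+268)))
print(r)
s=state();print(s["time_s"],s["ee_pos"]*1e3,s["wrist_force"],s["torque"],s["grasp_force"])
y=np.radians(5.);n=np.array([np.cos(y),np.sin(y),0]);l=np.array([-n[1],n[0],0]);c=np.array([.5295,.121,.030])
print(proj("scene",[c+.006*n+q*.042*l+[0,0,z] for q,z in ((-1,.08),(1,.08),(-1,.066),(1,.066))]))
E
```

```text
[[277, 0, 44, 49, 1407], [452, 0, 31, 30, 434], [456, 31, 20, 4, 56], [273, 32, 4, 23, 65], [426, 33, 53, 64, 1763], [309, 50, 8, 14, 70], [274, 60, 35, 33, 490], [266, 62, 8, 17, 63], [301, 67, 15, 48, 457], [265, 77, 2, 7, 10], [296, 89, 6, 8, 33], [429, 95, 5, 7, 28], [462, 98, 7, 9, 50], [290, 116, 22, 7, 66], [275, 122, 37, 89, 1809], [355, 184, 35, 21, 621]]
[(193, 278, 288), (194, 278, 305), (195, 278, 309), (196, 290, 308), (197, 305, 308), (199, 280, 285), (200, 280, 286), (201, 280, 286), (202, 280, 286), (203, 280, 286), (204, 280, 285)]
13.75 [530.5 121.2  85.2] [-3.1 -1.  25.6] [-0.2  0.8  0. ] 112.66769751906395
[[276.5 191.6]
 [309.9 194. ]
 [276.5 196.3]
 [309.6 198.6]]
```

```bash
python3 -c "
from cell import *
print(close_job())"
```

```text
the job is handed in; nothing more can be done
None
```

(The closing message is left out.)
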